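Take the chip out from behind the reagent bottles

TASK

Take the sensor chip out of the bench instrument and put it away: first move the three bottles that crowd the chip dock into the white spill tray, swing the hold-down finger up off the chip, and only then lift the chip out and lay it flat in the empty pocket of the blue chip tray. Then fold the finger down again and set each bottle back on the very place of the deck it came from. Keep the bottles and the small vial beside them upright all the while.

Things in the scene. Friction and masses are not known exactly. Their poses are not given: they have to be found in the camera images.
- sensor: Fixed instrument. Origin on table under dock centre; x to its rear, y left. Deck x -122..112, y +-100, top z 20 mm; housing behind it x 112..242, 117 high. Dock bed along x, 22 wide, top z 32; lips beside chip at y +-15..17, 35 high; stop at x -41, 36 high. Bottle places: flat grey discs 66 mm wide at (-5,56), (-5,-56), (-84,0). Finger hinge along y at x 75, z 52.
- finger (a joint): Hold-down finger, rad: 0 down on chip (start), about -0.04 down on the empty dock, 1.45 fully up at its stop. Opening lifts the tip and swings it to the rear (sensor +x). An over-centre spring presses it down below 0.8 (2 to 3 N at the grip); beyond 0.8 it throws it fully up and keeps it there. Push it back past 0.8 to close.
- grip (a point): Centre of the black cross grip at the finger's tip: bar 10 mm thick, 24 mm long, along the hinge line (sensor y). Finger down: 46 mm in front of the hinge line (-x), 14 mm above it (z 66 mm); it swings on a 48 mm radius. Pinch its two ends, closing along sensor y; it turns between the pads. Its rubber foot stands on the chip's rear end.
- chip: Chip cartridge in the dock: black plate 76 (x) x 26 (y) x 6 mm; white grip rib on it 44 (x) x 12 (y) x 16 mm high (22 in all), centred at x -10 mm. Origin: centre of plate's underside; in the dock at z 32 mm, x along sensor x, rear end (+x) under the finger. 0.03 kg. The like chip in the blue tray's other pocket is fixed.
- wide_bottle: White plastic bottle, one of three alike in material: wide round body 60 mm across, 118 mm high with cap, neck begins at 86 mm. Round grey cap 33 mm across, top 22 mm; neck 26 mm across. Grip the cap from above. Origin: centre of underside, z up. 0.1 to 0.35 kg. Starts on one of the deck's three places, drawn at random.
- square_bottle: White plastic bottle, one of three alike in material: square body 46 x 46 mm, 112 mm high with cap, neck begins at 84 mm. Round grey cap 33 mm across, top 22 mm; neck 26 mm across. Grip the cap from above. Origin: centre of underside, z up. 0.1 to 0.35 kg. Starts on one of the deck's three places, drawn at random.
- slim_bottle: White plastic bottle, one of three alike in material: slim round body 43 mm across, tallest: 126 mm with cap, neck begins at 94 mm. Round grey cap 33 mm across, top 22 mm; neck 26 mm across. Grip the cap from above. Origin: centre of underside, z up. 0.1 to 0.35 kg. Starts on one of the deck's three places, drawn at random.
- spill_tray: White open spill tray, fixed, on one side of the instrument (the blue chip tray is on the other): 310 (x) x 130 (y) mm outside, walls 5 mm thick and 14 mm high, inner floor 5 mm above the table. Origin: centre of its underside. Any free spot in it will do for a bottle.
- pocket (a point): Centre of the floor of the empty pocket in the blue chip tray (fixed, 112 x 152 mm, 14 mm high). Pocket 92 mm long (x), 42 mm wide (y), 8 mm deep, floor 6 mm above the table; z up. The tray's other pocket, 76 mm off in +y, is taken by a like chip.
- vial: Small capped amber vial, 22 mm across, 42 mm high, on the deck's front left corner, about (-100,78) mm in the sensor frame. To be left standing. Origin: centre of its underside.
There are look-alikes about, which are no part of the job. What is shaped like the square_bottle but green is not meant.

How it is judged:
By the outcome, as a careful person would: the job done as asked, in the order asked, and still so for the second after the job is handed in, with the robot touching nothing.
It also fails if it takes over 147 s, if anything falls off the work surface, if the arm or the gripper's body presses on something with over 40 N, if the wrist force passes 120 N, or if a joint passes its speed limit or range.

ROBOT

A 6-joint arm with a two-finger parallel gripper is mounted at the origin on the work surface. World frame = base frame: x ahead of the robot, y to its left, z up, the work surface at z = 0. Lengths are in m, angles in rad, forces in N, time in s.
With the tool pointing down it reaches from about 0.425 to 0.925 m from the base axis. Payload 12.5 kg.
Tool frame: the origin (TCP) lies between the finger pads; the fingertips stand 22 mm ahead of it and the grasp point (between the pads) lies 3 mm ahead of it; z points along the fingers, y is the line along which they close (so a half turn about z gives the same grasp; the last joint's range is limited). The gripper opens to 85 mm and grips with 20 to 120 N. Pads are 22 mm wide; open, the fingers measure 114 mm over their backs; the gripper's body (76 mm by 85 mm) begins 54 mm behind the grasp point. The pads swing forward as they close: fully open they stand 13 mm farther back than shut.
Start: joints at [-0.106, 0.491, 1.559, -0, 1.092, -0.106], TCP at [0.625, 0, 0.253] pointing down, gripper open.
Joint ranges: [-3.1, 3.1], [-0.84, 2.19], [0.05, 2.79], [-1.13, 4.28], [0.06, 2.93], [-2.69, 2.69]. Speed limits (rad/s): [2.22, 2.22, 2.79, 3.14, 3.14, 3.14].

INTERFACE

Orientations are given as a rotation vector (axis times angle).
In Python, from bench import arm gives the robot as it stands.
- The arm moves only by the tool send_rows, never from a script. Its argument "steps" is a list that holds one entry, the list of rows, each a list of 6 numbers: the shift along the tool's x, y, z in m, then the turn, a rotation vector about the tool's x, y, z in rad. In form: [[[tx, ty, tz, ax, ay, az], ...]]. A call has 1 to 10 rows; each row shifts and turns the commanded pose from where the row before left it, along the tool's axes as they then stand; what a row does not reach is not made up. A row lasts 1/8 s, in which the tool goes at most 62.5 mm and 10.7 degrees, less where a joint would pass 70% of its speed; a pose out of reach is approached as far as the arm can. A call with a gripper value outside its range is refused whole. "claw" is the finger opening in m, from 0 to 0.0854, set as the call begins (left out, the last holds). The fingers move at their own pace and stop on an object; "force" is the grip in N (left out, the last holds). Time passes only in rows, so rows that do not move let the fingers close. It gives the time, the measured TCP pose, the force, the opening and the grip force at its end, in the units of the state.
- arm.read_state(): the state, without advancing time (a new reading comes with each control period).
- arm.camera(name): name is "scene" or "side" or "wrist"; returns a dict with "img" (480x640x3 uint8, red, green, blue), "fx", "fy", "cx", "cy" (pixels), "origin" and "orientation" of the camera in the world. Camera axes: x right, y down, z forward; pixel columns grow to the right and rows downward; lengths in m; the calibration is good to about 2 mm. A picture is of the moment at which its call begins. There is no depth.
- arm.finish_job(): hands the job in; it is judged then, once.
The state is a dict: "time": time; "joint_pos": joint angles; "joint_vel": joint speeds; "effort": joint torques, N m; "tool_pos": TCP position; "tcp_rot": TCP orientation; "force": force on the tool from outside, world axes, zero at the start; "torque": the same for the moment, N m; "finger_gap": finger opening in m; "grasp_force": force on a finger pad.
Only numpy, scipy, OpenCV 4.12 (cv2) and the standard library are available. Lean on these libraries where they do the work, as an engineer would, in place of code of your own. Each camera call takes 0.05 s, during which the arm holds its last target. There are 200 camera calls.

## Working session

There is one attempt and no reset: what is moved stays moved. The work goes in short steps, Python scripts to look and compute and a tool call to move; the robot and the scene stay as the last step left them, time stands still between calls to the robot, and variables do not carry over. Pictures are saved under pics/ and viewed, at most 17 in all, crops included, and the job is handed in when it is done.

Besides the shell and the picture viewer there is one more tool, called after "Call:" as name(argument=value, ...), one argument or row to a line, values as JSON. send_rows: Moves the arm, as the interface text tells. Its arguments: {"type":"object","properties":{"steps":{"type":"array","items":{"type":"array","items":{"type":"array","items":{"type":"number"}}}},"claw":{"type":"number"},"force":{"type":"number"}},"required":["steps"]}

```bash
mkdir -p pics; ls; cat > h.py <<'E'
import numpy as np, cv2
from bench import arm
from scipy.spatial.transform import Rotation as R
def snap(n,f=None):
    c=arm.camera(n)
    if f: cv2.imwrite('pics/'+f,cv2.cvtColor(c['img'],cv2.COLOR_RGB2BGR))
    return c
def rot(c):
    o=np.array(c['orientation'],float)
    return o if o.shape==(3,3) else R.from_rotvec(o).as_matrix()
def ray(c,u,v):
    return np.array(c['origin']),rot(c)@np.array([(u-c['cx'])/c['fx'],(v-c['cy'])/c['fy'],1])
def onz(c,u,v,z):
    o,d=ray(c,u,v); return o+d*(z-o[2])/d[2]
def proj(c,p):
    q=rot(c).T@(np.array(p)-np.array(c['origin'])); return np.array([c['cx']+c['fx']*q[0]/q[2],c['cy']+c['fy']*q[1]/q[2]])
E
python3 - <<'E'
from h import *
for n in ('scene','side','wrist'):
    c=snap(n,n+'0.png'); print(n,{k:np.round(v,3) for k,v in c.items() if k!='img'})
print(arm.read_state())
E
```

```text
pics
scene {'fx': np.float64(539.625), 'fy': np.float64(539.625), 'cx': np.float64(323.207), 'cy': np.float64(230.317), 'origin': array([ 1.121, -0.186,  0.71 ]), 'orientation': array([-1.925, -1.547,  0.605])}
side {'fx': np.float64(600.255), 'fy': np.float64(600.255), 'cx': np.float64(310.118), 'cy': np.float64(242.712), 'origin': array([0.312, 0.781, 0.618]), 'orientation': array([-0.366,  2.652, -1.4  ])}
wrist {'fx': np.float64(369.935), 'fy': np.float64(369.935), 'cx': np.float64(320.754), 'cy': np.float64(234.262), 'origin': array([0.625, 0.083, 0.373]), 'orientation': array([ 2.817e+00,  0.000e+00, -1.000e-03])}
{'time': 0.15, 'joint_pos': array([-1.05589272e-01,  4.91389876e-01,  1.55930966e+00,  2.23424234e-05,
        1.09167806e+00, -1.05633444e-01]), 'joint_vel': array([-0.00188983, -0.00250865, -0.00190883, -0.00037199,  0.00040687,
       -0.00023133]), 'effort': array([ 2.22927323e-03, -6.18710160e+01, -2.61691117e+01, -6.12520193e-05,
        3.21192107e-03,  1.30420885e-04]), 'tool_pos': array([6.24859106e-01, 4.90101123e-05, 2.52881299e-01]), 'tcp_rot': array([-2.22096333e+00, -2.22103855e+00,  7.50716378e-04]), 'force': array([ 0.210694  , -0.15021699, -0.3014647 ]), 'torque': array([-0.0100238 ,  0.02862656,  0.0037475 ]), 'grasp_force': 0.0, 'finger_gap': 0.08540738490988942}
```

View pics/scene0.png

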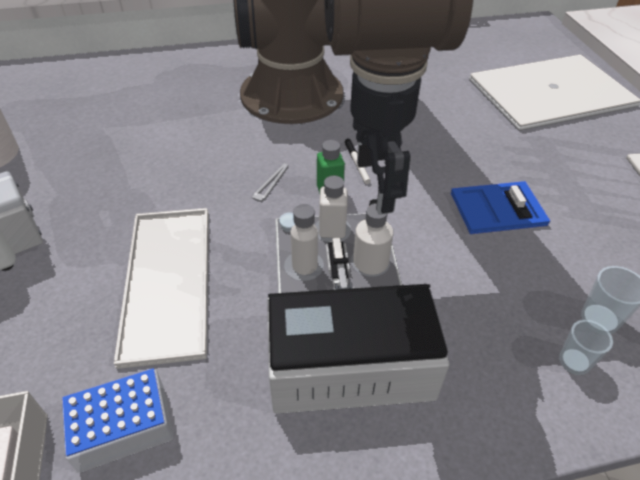

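View pics/side0.png

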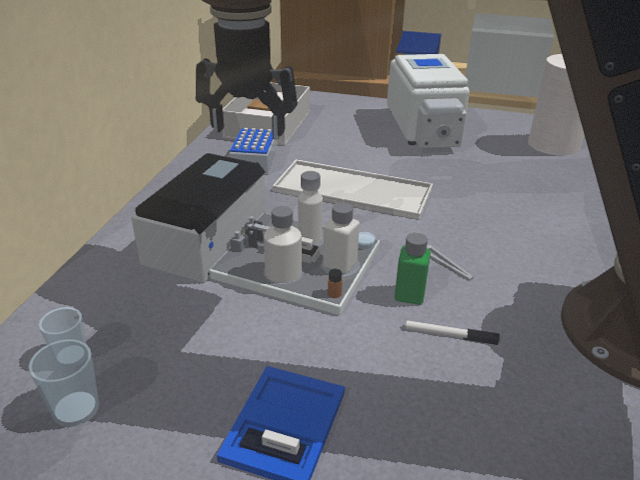

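View pics/wrist0.png

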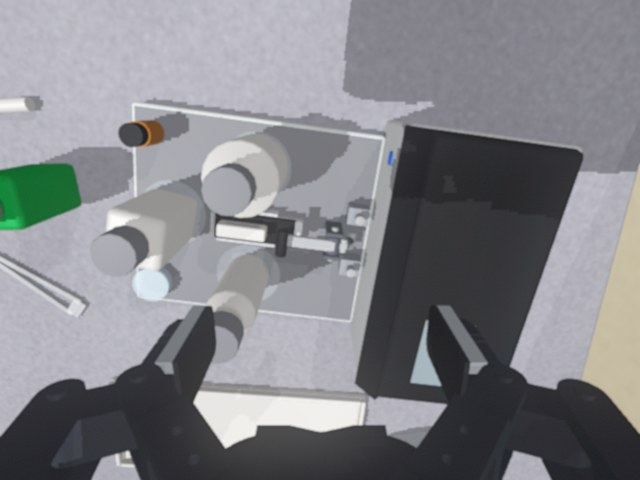

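The dock crop is next. In the views so far, the wide bottle is on the left place, the slim one on the right and the square one in front. The spill tray is at -y and the blue tray at +y with its empty pocket at -y.

```bash
python3 - <<'E'
from h import *
im=cv2.imread('pics/wrist0.png'); cv2.imwrite('pics/w0c.png',cv2.resize(im[90:340,110:400],None,fx=2.4,fy=2.4,interpolation=cv2.INTER_CUBIC)[:600,:800])
c=snap('wrist');
for p in [(135,104),(383,136),(350,321),(137,302)]: print(onz(c,*p,.02).round(4))
# blue tray
for n in ('scene','side'):
    c=snap(n); hsv=cv2.cvtColor(c['img'],cv2.COLOR_RGB2HSV)
    m=cv2.inRange(hsv,(105,120,60),(130,255,255)); cs,_=cv2.findContours(m,cv2.RETR_EXTERNAL,cv2.CHAIN_APPROX_NONE)
    for k in sorted(cs,key=cv2.contourArea)[-2:]:
        h=cv2.convexHull(k); print(n,cv2.contourArea(k),cv2.approxPolyDP(h,5,True)[:,0].tolist())
        pts=np.array([onz(c,*p,.014)[:2]*1000 for p in h[:,0]],np.float32); print(cv2.minAreaRect(pts))
E
```

```text
[0.4573 0.0879 0.02  ]
[0.6819 0.0601 0.02  ]
[ 0.6564 -0.1356  0.02  ]
[ 0.4274 -0.1124  0.02  ]
scene 3568.5 [[549, 220], [471, 233], [451, 192], [525, 182]]
((479.19720458984375, 306.95770263671875), (156.9511260986328, 121.35802459716797), 86.30116271972656)
scene 5387.0 [[153, 369], [161, 423], [66, 454], [63, 397]]
((739.660400390625, -381.7078857421875), (85.60100555419922, 122.4241943359375), 8.624213218688965)
side 770.5 [[440, 34], [437, 53], [397, 52], [403, 31]]
((511.4443664550781, -1366.894287109375), (136.47308349609375, 266.51678466796875), 3.2261476516723633)
side 9349.5 [[267, 366], [344, 387], [309, 479], [273, 479], [217, 459]]
((471.4659423828125, 316.34033203125), (159.61802673339844, 114.81343841552734), 86.28551483154297)
```

View pics/w0c.png

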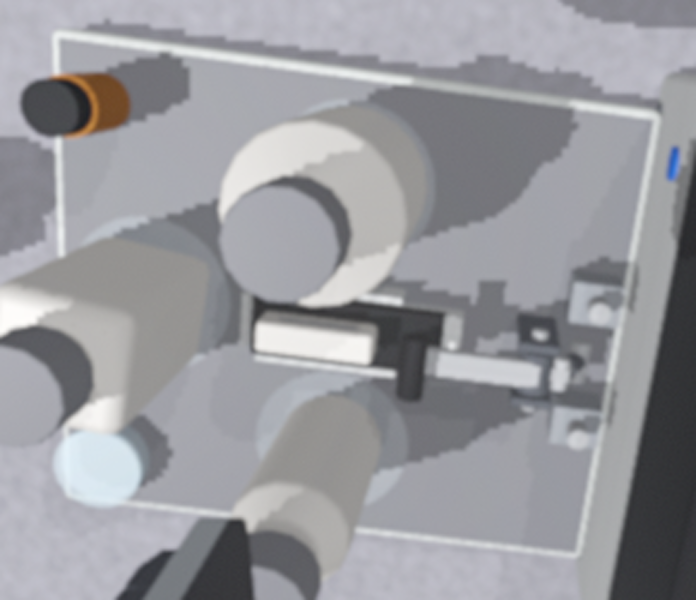

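The crop shows deck corners at FL (56,34), RL (657,117), RR (579,553) and FR (69,495). The wide cap's top is at about (279,242), the grip at (410,370) and the rib spans (255–377, 315–363).

```bash
cat >> h.py <<'E'
from scipy.optimize import least_squares
def S(p,pt):
    x,y,a=p; c,s=np.cos(a),np.sin(a); return np.array([x+c*pt[0]-s*pt[1],y+s*pt[0]+c*pt[1],pt[2]])
def fitpose(obs,x0):
    r=least_squares(lambda p:np.concatenate([proj(c,S(p,m))-uv for c,m,uv in obs]),x0); return r.x,r.fun.reshape(-1,2)
E
python3 - <<'E'
from h import *
c=snap('wrist')
z=lambda u,v:(110+u/2.4,90+v/2.4)
o=[(c,m,np.array(z(*q))) for m,q in [((-.122,.1,.02),(56,34)),((.112,.1,.02),(657,117)),((.112,-.1,.02),(579,553)),((-.122,-.1,.02),(69,495))]]
p,r=fitpose(o,[.56,0,-.1]); print(p.round(4),r.round(2))
o+=[(c,(-.032,0,.054),np.array(z(255,331))),(c,(.012,0,.054),np.array(z(377,346)))]
p,r=fitpose(o,[.56,0,-.1]); print(p.round(4),r.round(2))
print('wide',onz(c,*z(279,242),.138).round(4),S(p,(-.005,.056,0)).round(4))
print('places',S(p,(-.005,-.056,0)).round(4),S(p,(-.084,0,0)).round(4))
for n in ('scene','side'):
    d=snap(n)
    for m in [(-.122,.1,.02),(-.122,-.1,.02),(-.084,0,.132),(-.005,.056,.138),(-.005,-.056,.146)]: print(n,m,proj(d,S(p,m)).round(1))
im=cv2.imread('pics/scene0.png'); a=cv2.resize(im[180:300,255:415],None,fx=3,fy=3,interpolation=cv2.INTER_CUBIC)
im=cv2.imread('pics/side0.png'); b=cv2.resize(im[160:320,210:390],None,fx=1.5*1.2,fy=1.8,interpolation=cv2.INTER_CUBIC)
E
```

```text
[ 0.5618 -0.0256 -0.1305] [[-2.62 -1.93]
 [ 3.12 -1.55]
 [ 1.55  3.41]
 [-2.02  2.75]]
[ 0.5622 -0.0245 -0.1306] [[-2.34 -3.21]
 [ 3.64 -2.73]
 [ 1.94  2.57]
 [-1.8   1.84]
 [ 0.55  2.18]
 [-1.85  1.92]]
wide [0.5638 0.0334 0.138 ] [0.5645 0.0316 0.    ]
places [ 0.5499 -0.0794  0.    ] [ 0.4789 -0.0136  0.    ]
scene (-0.122, 0.1, 0.02) [384.8 211.1]
scene (-0.122, -0.1, 0.02) [275.7 217. ]
scene (-0.084, 0, 0.132) [334.7 181.2]
scene (-0.005, 0.056, 0.138) [376.8 210.5]
scene (-0.005, -0.056, 0.146) [303.4 210.7]
side (-0.122, 0.1, 0.02) [339.1 305.8]
side (-0.122, -0.1, 0.02) [378.9 238.7]
side (-0.084, 0, 0.132) [341.4 206.9]
side (-0.005, 0.056, 0.138) [280.6 210.1]
side (-0.005, -0.056, 0.146) [309.2 174.1]
```

Call:
send_rows(
  steps=[
    [[-0.03, -0.03, -0.04, 0, 0, -0.18], [0, 0, 0, 0, 0, -0.18], [0, 0, 0, 0, 0, -0.18], [0, 0, 0, 0, 0, -0.18], [0, 0, 0, 0, 0, -0.18], [0, 0, 0, 0, 0, -0.18], [0, 0, 0, 0, 0, -0.18], [0, 0, 0, 0, 0, -0.18], [0, 0, 0, 0, 0, 0], [0, 0, 0, 0, 0, 0]],
  ],
)

```text
time: 1.7
tool_pos: [0.595, -0.03, 0.2933]
tcp_rot: [0.212, 3.134, 0.0]
force: [-0.5, 0.5, -0.1]
finger_gap: 0.0856
grasp_force: 0.0
```

```bash
python3 - <<'E'
from h import *
c=snap('wrist','w1.png'); print(c['origin'],c['orientation']); np.save('w1.npy',np.r_[c['origin'],c['orientation']])
s=arm.read_state(); print(s['time'],s['tool_pos'],R.from_rotvec(s['tcp_rot']).as_matrix().round(3))
E
```

```text
[ 0.5137439  -0.01782475  0.41321177] [2.16962499 1.89569287 0.30838352]
1.75 [ 0.59501    -0.02995752  0.29330933] [[-0.991  0.134  0.   ]
 [ 0.134  0.991  0.   ]
 [-0.     0.    -1.   ]]
```

View pics/w1.png

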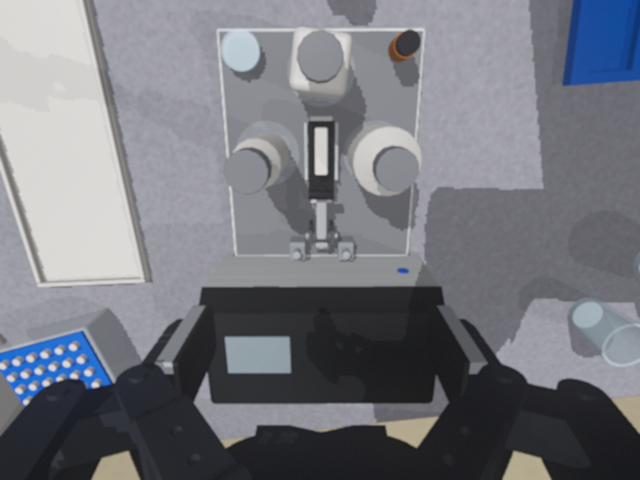

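The wrist view shows the deck square-on. Corners are at (218,30), (424,30), (410,256) and (234,256). Cap tops are at about (320,55) square, (248,171) slim and (396,170) wide, with the rib at (321,128–173). The spill tray is on the left, with rear corners at (148,281) and (38,285).

```bash
python3 - <<'E'
from h import *
c=snap('wrist'); g=cv2.cvtColor(c['img'],cv2.COLOR_RGB2GRAY)
def sub(ps): return cv2.cornerSubPix(g,np.array(ps,np.float32).reshape(-1,1,2),(4,4),(-1,-1),(3,30,.01))[:,0]
q=sub([(424,30),(410,256),(234,256),(218,30)]); print(q)
ms=[(-.122,.1,.02),(.112,.1,.02),(.112,-.1,.02),(-.122,-.1,.02)]
p,r=fitpose([(c,m,u) for m,u in zip(ms,q)],[.56,-.02,-.13]); print(p.round(4),r.round(2).tolist())
np.save('p.npy',p)
for nm,(u,v),z in [('sq',(320,55),.132),('slim',(248,171),.146),('wide',(396,170),.138)]:
    x=onz(c,u,v,z); ca,sa=np.cos(p[2]),np.sin(p[2]); d=x[:2]-p[:2]; print(nm,x.round(4),'sensor',(ca*d[0]+sa*d[1]).round(4),(-sa*d[0]+ca*d[1]).round(4))
def ell(u,v,rad=30):
    m=cv2.inRange(c['img'],(95,95,100),(150,150,155)); return m
# spill tray: bright mask
for n in ('scene',):
    d=snap(n); m=cv2.inRange(cv2.cvtColor(d['img'],cv2.COLOR_RGB2HSV),(0,0,190),(180,30,255)); m=cv2.morphologyEx(m,cv2.MORPH_CLOSE,np.ones((7,7)))
    cs,_=cv2.findContours(m,0,1); k=[k for k in cs if cv2.pointPolygonTest(k,(165,290),False)>0]
    for k in k:
        h=cv2.convexHull(k); print(cv2.approxPolyDP(h,5,True)[:,0].tolist()); pts=np.array([onz(d,*t,.014)[:2]*1000 for t in h[:,0].astype(float)],np.float32); print(cv2.minAreaRect(pts))
print('spill rear corners',onz(c,148,281,.014).round(4),onz(c,38,285,.014).round(4), onz(c,93,0,.014).round(4))
E
```

```text
[[423.66507   29.983633]
 [406.50107  254.55986 ]
 [235.92668  255.49728 ]
 [216.6146    29.432291]]
[ 0.5617 -0.0249 -0.1313] [[2.55, -2.28], [1.75, 3.15], [-2.24, 2.59], [-2.15, -1.02]]
sq [ 0.4779 -0.0139  0.132 ] sensor -0.0846 -0.0001
slim [ 0.5479 -0.0757  0.146 ] sensor -0.0071 -0.0522
wide [0.5628 0.0315 0.138 ] sensor -0.0063 0.056
[[205, 208], [203, 353], [115, 363], [136, 214]]
((519.385986328125, -305.48223876953125), (129.39730834960938, 310.0325012207031), 85.07762145996094)
spill rear corners [ 0.6771 -0.2476  0.014 ] [ 0.6647 -0.3794  0.014 ] [ 0.3879 -0.2172  0.014 ]
```

Call:
send_rows(
  steps=[
    [[0.02, -0.027, 0, 0, 0, 0], [0.02, -0.026, 0, 0, 0, 0], [0, 0, 0.05, 0, 0, 0], [0, 0, 0.05, 0, 0, 0], [0, 0, 0.04, 0, 0, 0], [0, 0, 0.014, 0, 0, 0], [0, 0, 0, 0, 0, 0]],
  ],
  claw=0.06,
  force=40,
)

```text
time: 2.72
tool_pos: [0.5486, -0.0773, 0.1393]
tcp_rot: [-0.206, -3.134, -0.0]
force: [0.7, -1.1, 0.1]
finger_gap: 0.0603
grasp_force: 0.0
```

Call:
send_rows(
  steps=[
    [[0, 0, 0, 0, 0, 0], [0, 0, 0, 0, 0, 0], [0, 0, 0, 0, 0, 0], [0, 0, 0, 0, 0, 0], [0, 0, 0, 0, 0, 0]],
  ],
  claw=0.02,
)

```text
time: 3.35
tool_pos: [0.5492, -0.0776, 0.1409]
tcp_rot: [0.205, 3.132, -0.001]
force: [-1.2, -1.1, 7.3]
finger_gap: 0.0317
grasp_force: 39.6
```

Call:
send_rows(
  steps=[
    [[0, 0, -0.03, 0, 0, 0], [0, 0, -0.03, 0, 0, 0], [-0.01, -0.026, 0, 0, 0, 0], [-0.02, -0.05, 0, 0, 0, 0], [-0.02, -0.05, 0, 0, 0, 0], [-0.02, -0.05, 0, 0, 0, 0], [-0.016, -0.03, 0, 0, 0, 0], [-0.01, -0.02, 0, 0, 0, 0], [0, 0, 0.03, 0, 0, 0], [0, 0, 0.025, 0, 0, 0]],
  ],
)

```text
time: 4.6
tool_pos: [0.614, -0.3141, 0.144]
tcp_rot: [0.206, 3.135, -0.0]
force: [0.1, 0.1, -1.4]
finger_gap: 0.0312
grasp_force: 40.4
```

Call:
send_rows(
  steps=[
    [[0, 0, 0.012, 0, 0, 0], [0, 0, 0.005, 0, 0, 0], [0, 0, 0.002, 0, 0, 0], [0, 0, 0, 0, 0, 0]],
  ],
)

```text
time: 5.1
tool_pos: [0.6144, -0.314, 0.1262]
tcp_rot: [0.205, 3.134, -0.001]
force: [0.0, -0.1, -1.5]
finger_gap: 0.0317
grasp_force: 40.4
```

Call:
send_rows(
  steps=[
    [[0, 0, 0.001, 0, 0, 0], [0, 0, 0, 0, 0, 0], [0, 0, 0, 0, 0, 0]],
  ],
  claw=0.06,
)

```text
time: 5.48
tool_pos: [0.6142, -0.3139, 0.1245]
tcp_rot: [0.205, 3.135, -0.0]
force: [-0.8, 0.3, -0.2]
finger_gap: 0.0602
grasp_force: 0.0
```

Call:
send_rows(
  steps=[
    [[0, 0, -0.04, 0, 0, 0], [0, 0, -0.04, 0, 0, 0], [0.0255, 0.0394, 0, 0, 0, 0], [0.03, 0.048, 0, 0, 0, 0], [0.03, 0.048, 0, 0, 0, 0], [0.03, 0.048, 0, 0, 0, 0], [0.03, 0.048, 0, 0, 0, 0], [0.03, 0.048, 0, 0, 0, 0], [0, 0, 0.03, 0, 0, 0], [0, 0, 0.03, 0, 0, 0]],
  ],
)

```text
time: 6.72
tool_pos: [0.4768, -0.0133, 0.1443]
tcp_rot: [0.203, 3.133, -0.0]
force: [0.5, -0.1, -0.6]
finger_gap: 0.0601
grasp_force: 0.0
```

Call:
send_rows(
  steps=[
    [[0, 0, 0.01, 0, 0, 0], [0, 0, 0, 0, 0, 0]],
  ],
)

```text
time: 6.98
tool_pos: [0.4767, -0.0141, 0.1343]
tcp_rot: [-0.206, -3.134, -0.0]
force: [-0.3, -1.1, -0.4]
finger_gap: 0.0602
grasp_force: 0.0
```

```bash
python3 - <<'E'
from h import *
p=np.load('p.npy'); s=arm.read_state()['tool_pos']; a=-.131
d=s[:2]-p[:2]; print(s.round(4), (R.from_euler('z',-a).as_matrix()[:2,:2]@d).round(4), arm.read_state()['force'])
c=snap('wrist','w2.png')
E
```

```text
[ 0.4767 -0.0141  0.1343] [-0.0857 -0.0004] [-0.30868898 -1.11208572 -0.44742786]
```

View pics/w2.png

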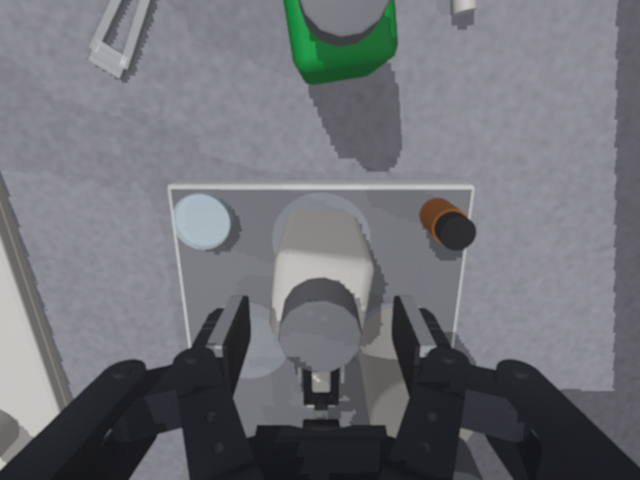

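The square cap at (320,330) sits between the open pads at (235,325) and (408,325), so the gripper is centred. I'll go down and grip it.

Call:
send_rows(
  steps=[
    [[0, 0, 0.006, 0, 0, 0], [0, 0, 0, 0, 0, 0], [0, 0, 0, 0, 0, 0], [0, 0, 0, 0, 0, 0], [0, 0, 0, 0, 0, 0]],
  ],
  claw=0.02,
)

```text
time: 7.65
tool_pos: [0.4768, -0.0141, 0.1285]
tcp_rot: [0.205, 3.134, -0.0]
force: [0.2, -1.5, 2.1]
finger_gap: 0.0316
grasp_force: 40.3
```

Call:
send_rows(
  steps=[
    [[0, 0, -0.03, 0, 0, 0], [0, 0, -0.03, 0, 0, 0], [-0.008, -0.03, 0, 0, 0, 0], [-0.014, -0.05, 0, 0, 0, 0], [-0.014, -0.05, 0, 0, 0, 0], [-0.014, -0.05, 0, 0, 0, 0], [-0.014, -0.05, 0, 0, 0, 0], [-0.01, -0.05, 0, 0, 0, 0], [0, 0, 0.03, 0, 0, 0], [0, 0, 0.025, 0, 0, 0]],
  ],
)

```text
time: 8.9
tool_pos: [0.5128, -0.3016, 0.1319]
tcp_rot: [-0.207, -3.134, -0.001]
force: [0.7, -0.3, -2.6]
finger_gap: 0.0316
grasp_force: 40.8
```

Call:
send_rows(
  steps=[
    [[0, 0, 0.012, 0, 0, 0], [0, 0, 0.006, 0, 0, 0], [0, 0, 0.001, 0, 0, 0], [0, 0, 0, 0, 0, 0]],
  ],
)

```text
time: 9.4
tool_pos: [0.5137, -0.3013, 0.115]
tcp_rot: [0.205, 3.134, -0.001]
force: [0.1, -0.2, -2.7]
finger_gap: 0.0312
grasp_force: 40.8
```

Call:
send_rows(
  steps=[
    [[0, 0, 0.0015, 0, 0, 0], [0, 0, 0, 0, 0, 0], [0, 0, 0, 0, 0, 0]],
  ],
  claw=0.06,
)

```text
time: 9.78
tool_pos: [0.5136, -0.3013, 0.1131]
tcp_rot: [0.205, 3.134, -0.0]
force: [0.2, -0.4, 0.2]
finger_gap: 0.06
grasp_force: 0.0
```

Call:
send_rows(
  steps=[
    [[0, 0, -0.04, 0, 0, 0], [0, 0, -0.04, 0, 0, 0], [-0.001, 0.05, 0, 0, 0, 0], [-0.001, 0.057, 0, 0, 0, 0], [-0.001, 0.057, 0, 0, 0, 0], [-0.001, 0.057, 0, 0, 0, 0], [-0.001, 0.057, 0, 0, 0, 0], [0, 0.0575, 0, 0, 0, 0], [0, 0, 0.03, 0, 0, 0], [0, 0, 0.022, 0, 0, 0]],
  ],
)

```text
time: 11.02
tool_pos: [0.5621, 0.0318, 0.1402]
tcp_rot: [0.202, 3.135, -0.0]
force: [-0.5, -0.1, 0.4]
finger_gap: 0.06
grasp_force: 0.0
```

```bash
cat > st.py <<'E'
from h import *
p=np.load('p.npy'); x=arm.read_state(); s=x['tool_pos']; a=-.131
d=s[:2]-p[:2]; print(x['time'],s.round(4), (R.from_euler('z',-a).as_matrix()[:2,:2]@d).round(4), x['force'].round(1),x['tcp_rot'].round(3))
E
python3 st.py; python3 -c "
from h import *
c=snap('wrist','w3.png')"
```

```text
11.025 [0.5621 0.0318 0.1402] [-0.0071  0.0562] [-0.5 -0.1  0.4] [ 0.202  3.135 -0.   ]
```

View pics/w3.png

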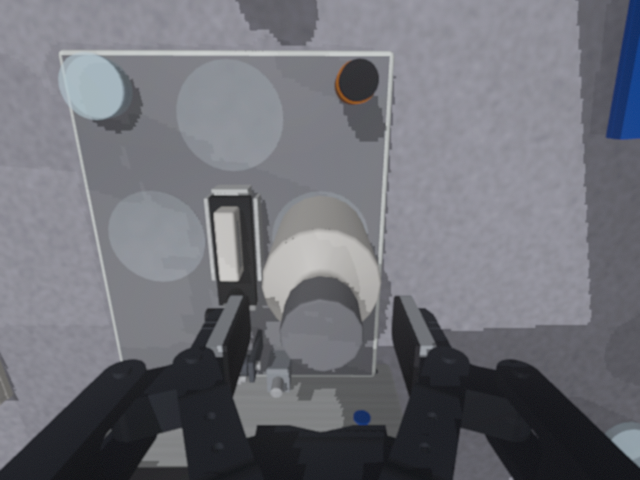

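Discs are visible at (230,115) and (156,236). The wide cap is centred at (321,328).

Call:
send_rows(
  steps=[
    [[0, 0, 0.006, 0, 0, 0], [0, 0, 0, 0, 0, 0], [0, 0, 0, 0, 0, 0], [0, 0, 0, 0, 0, 0], [0, 0, 0, 0, 0, 0]],
  ],
  claw=0.02,
)

```text
time: 11.7
tool_pos: [0.5622, 0.0307, 0.1351]
tcp_rot: [0.205, 3.134, 0.0]
force: [-0.7, -0.6, -2.0]
finger_gap: 0.0316
grasp_force: 39.7
```

Call:
send_rows(
  steps=[
    [[0, 0, -0.03, 0, 0, 0], [0, 0, -0.03, 0, 0, 0], [0, 0, -0.025, 0, 0, 0], [0.012, -0.04, 0, 0, 0, 0], [0.018, -0.055, 0, 0, 0, 0], [0.018, -0.055, 0, 0, 0, 0], [0.018, -0.055, 0, 0, 0, 0], [0.018, -0.055, 0, 0, 0, 0], [0.014, -0.05, 0, 0, 0, 0], [0, -0.031, 0, 0, 0, 0]],
  ],
)

```text
time: 12.95
tool_pos: [0.4192, -0.2965, 0.2201]
tcp_rot: [0.208, 3.135, -0.0]
force: [0.0, -0.1, -2.2]
finger_gap: 0.0315
grasp_force: 40.4
```

Call:
send_rows(
  steps=[
    [[0, 0, 0.04, 0, 0, 0], [0, 0, 0.035, 0, 0, 0], [0, 0, 0.018, 0, 0, 0], [0, 0, 0.006, 0, 0, 0], [0, 0, 0, 0, 0, 0]],
  ],
)

```text
time: 13.58
tool_pos: [0.4207, -0.2947, 0.1211]
tcp_rot: [0.205, 3.135, -0.0]
force: [-0.4, 0.5, -1.7]
finger_gap: 0.0313
grasp_force: 40.4
```

```bash
python3 st.py
```

```text
13.575 [ 0.4207 -0.2947  0.1211] [-0.1046 -0.2859] [-0.4  0.5 -1.7] [ 0.205  3.135 -0.   ]
```

Call:
send_rows(
  steps=[
    [[0, 0, 0.001, 0, 0, 0], [0, 0, 0, 0, 0, 0], [0, 0, 0, 0, 0, 0]],
  ],
  claw=0.06,
)

```text
time: 13.95
tool_pos: [0.4206, -0.2947, 0.1202]
tcp_rot: [0.205, 3.134, -0.001]
force: [0.1, -1.0, -0.1]
finger_gap: 0.0601
grasp_force: 0.0
```

Call:
send_rows(
  steps=[
    [[0, 0, -0.04, 0, 0, 0], [0, 0, -0.04, 0, 0, 0], [-0.022, 0.045, 0, 0, 0, 0], [-0.024, 0.05, 0, 0, 0, 0], [-0.024, 0.05, 0, 0, 0, 0], [-0.024, 0.05, 0, 0, 0, 0], [-0.022, 0.05, 0, 0, 0, 0], [-0.0175, 0.041, 0, 0, 0, 0], [0, 0, 0.04, 0, 0, 0], [0, 0, 0, 0, 0, 0]],
  ],
)

```text
time: 15.2
tool_pos: [0.5891, -0.0278, 0.1579]
tcp_rot: [-0.204, -3.13, -0.001]
force: [-0.6, 0.0, 0.1]
finger_gap: 0.0603
grasp_force: 0.0
```

```bash
python3 st.py; python3 -c "
from h import *
c=snap('wrist','w4.png'); p=np.load('p.npy')
for m in [(.029,0,.066),(-.032,0,.054),(.012,0,.054),(-.084,0,.02),(-.005,.056,.02),(-.005,-.056,.02)]: print(m,proj(c,S(p,m)).round(1))
s=snap('scene','s4.png')"
```

```text
15.2 [ 0.5891 -0.0278  0.1579] [0.0275 0.0007] [-0.6  0.   0.1] [-2.04e-01 -3.13e+00 -1.00e-03]
(0.029, 0, 0.066) [318.2 254.3]
(-0.032, 0, 0.054) [318.3 151.2]
(0.012, 0, 0.054) [318.3 222.3]
(-0.084, 0, 0.02) [318.6  62.6]
(-0.005, 0.056, 0.02) [398.2 185.6]
(-0.005, -0.056, 0.02) [239.1 185.3]
```

View pics/w4.png

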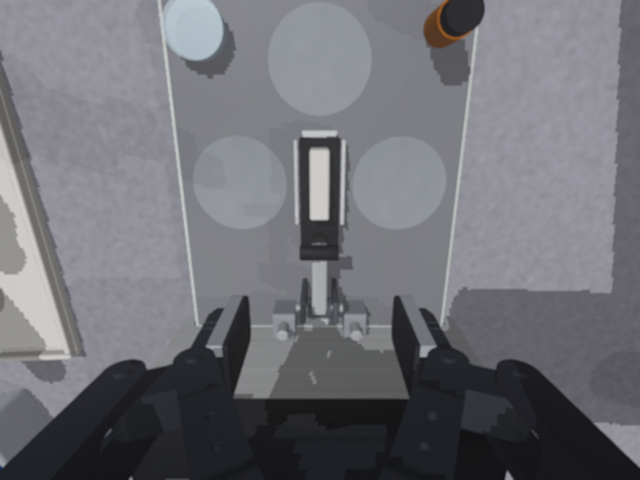

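The grip is at (319,253), matching its prediction within 1 px. The discs are at (320,58), (399,182) and (239,182), and the rib runs at (319,149–221). Next I'll lower onto the grip and pinch it.

Call:
send_rows(
  steps=[
    [[0, -0.0007, 0.04, 0, 0, 0], [0, 0, 0.03, 0, 0, 0], [0, 0, 0.018, 0, 0, 0], [0, 0, 0, 0, 0, 0]],
  ],
)

```text
time: 15.8
tool_pos: [0.5901, -0.0295, 0.0719]
tcp_rot: [-0.206, -3.134, -0.0]
force: [0.3, 0.6, 1.1]
finger_gap: 0.0602
grasp_force: 0.0
```

Call:
send_rows(
  steps=[
    [[0, 0, 0, 0, 0, 0], [0, 0, 0, 0, 0, 0], [0, 0, 0, 0, 0, 0], [0, 0, 0, 0, 0, 0], [0, 0, 0, 0, 0, 0]],
  ],
  claw=0.012,
  force=30,
)

```text
time: 16.42
tool_pos: [0.5906, -0.0292, 0.073]
tcp_rot: [0.205, 3.133, -0.0]
force: [-1.1, -0.6, 6.6]
finger_gap: 0.0227
grasp_force: 29.1
```

```bash
python3 st.py; python3 -c "
import numpy as np
for a in [0,.15,.3,.5,.7,.9,1.1,1.3,1.4]:
    b=.296+a; print(a,round(75-48.1*np.cos(b),1),round(52+48.1*np.sin(b),1))"
```

```text
16.425 [ 0.5906 -0.0292  0.073 ] [ 0.0292 -0.0005] [-1.1 -0.6  6.6] [ 0.205  3.133 -0.   ]
0 29.0 66.0
0.15 31.6 72.7
0.3 35.2 79.0
0.5 41.4 86.4
0.7 48.8 92.4
0.9 57.4 96.8
1.1 66.6 99.4
1.3 76.2 100.1
1.4 81.0 99.7
```

Call:
send_rows(
  steps=[
    [[-0.0026, 0, -0.0067, 0, 0, 0], [-0.0036, 0, -0.0063, 0, 0, 0], [-0.0062, 0, -0.0074, 0, 0, 0], [-0.0074, 0, -0.006, 0, 0, 0], [-0.0086, 0, -0.0044, 0, 0, 0], [-0.0092, 0, -0.0026, 0, 0, 0], [-0.0096, 0, -0.0007, 0, 0, 0], [-0.004, 0, 0, 0, 0, 0], [0, 0, 0, 0, 0, 0]],
  ],
)

```text
time: 17.55
tool_pos: [0.6422, -0.036, 0.1069]
tcp_rot: [0.205, 3.132, -0.0]
force: [-0.9, -1.0, 6.3]
finger_gap: 0.0227
grasp_force: 29.4
```

Call:
send_rows(
  steps=[
    [[0, 0, 0, 0, 0, 0], [0, 0, 0, 0, 0, 0], [0, 0, 0, 0, 0, 0]],
  ],
  claw=0.045,
)

```text
time: 17.92
tool_pos: [0.641, -0.0358, 0.1059]
tcp_rot: [0.205, 3.135, 0.0]
force: [0.2, 0.2, -0.5]
finger_gap: 0.045
grasp_force: 0.0
```

Call:
send_rows(
  steps=[
    [[0, 0, -0.04, 0, 0, 0], [0, 0, -0.03, 0, 0, 0], [0.04, 0, 0, 0, 0, 0], [0.048, 0, 0, 0, 0, 0], [0, 0, 0, 0, 0, 0]],
  ],
)

```text
time: 18.55
tool_pos: [0.5511, -0.0238, 0.1763]
tcp_rot: [-0.205, -3.134, -0.0]
force: [0.2, -0.6, 0.2]
finger_gap: 0.0447
grasp_force: 0.0
```

```bash
python3 st.py; python3 -c "
from h import *
c=snap('wrist','w5.png'); p=np.load('p.npy'); s=snap('side','side5.png')
for m in [(-.032,0,.054),(.012,0,.054),(.083,0,.099)]: print(m,proj(c,S(p,m)).round(1))
a=c['img'][:,100:540]; b=s['img'][130:330,130:430]
b=cv2.resize(b,None,fx=1.2,fy=1.2); o=np.zeros((480,800,3),np.uint8); o[:,:440]=a; o[:240,440:800]=b
cv2.imwrite('pics/m5.png',o[:,:,::-1])"
```

```text
18.55 [ 0.5511 -0.0238  0.1763] [-0.0106 -0.0003] [ 0.2 -0.6  0.2] [-0.205 -3.134 -0.   ]
(-0.032, 0, 0.054) [320.  205.7]
(0.012, 0, 0.054) [320.  265.9]
(0.083, 0, 0.099) [319.8 392.9]
```

View pics/m5.png

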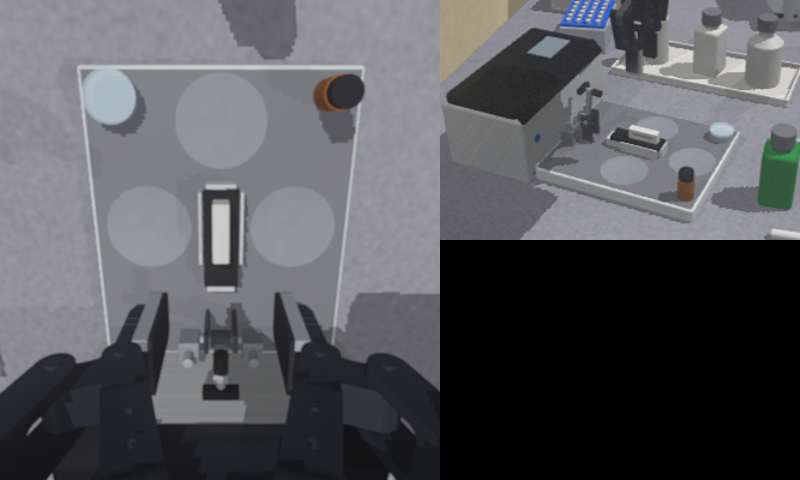

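The finger is fully up, with its grip near (221,390) in the composite. The rib spans (221,200–264), about 2.5 mm nearer the robot than predicted. All three bottles stand in the tray. I'll look at the blue tray from above before picking up the chip.

Call:
send_rows(
  steps=[
    [[0.017, 0.05, -0.01, 0, 0, 0], [0.017, 0.05, -0.01, 0, 0, 0], [0.017, 0.05, -0.01, 0, 0, 0], [0.017, 0.05, -0.01, 0, 0, 0], [0.017, 0.05, 0, 0, 0, 0], [0.015, 0.05, 0, 0, 0, 0], [0, 0, 0, 0, 0, 0]],
  ],
)

```text
time: 19.52
tool_pos: [0.4937, 0.2894, 0.2157]
tcp_rot: [0.199, 3.135, 0.001]
force: [0.4, -0.7, -0.4]
finger_gap: 0.0449
grasp_force: 0.0
```

```bash
python3 st.py; python3 -c "
from h import *
c=snap('wrist','w6.png')
hsv=cv2.cvtColor(c['img'],cv2.COLOR_RGB2HSV); m=cv2.inRange(hsv,(105,120,40),(130,255,255))
cs,_=cv2.findContours(m,0,1); k=max(cs,key=cv2.contourArea); h=cv2.convexHull(k)
print(cv2.approxPolyDP(h,4,True)[:,0].tolist())
pts=np.array([onz(c,*t,.014)[:2]*1000 for t in h[:,0].astype(float)],np.float32); print(cv2.minAreaRect(pts))"
```

```text
19.525 [0.4937 0.2894 0.2157] [-0.1085  0.3027] [ 0.4 -0.7 -0.4] [1.990e-01 3.135e+00 1.000e-03]
[[431, 108], [426, 235], [264, 244], [249, 120]]
((472.493408203125, 312.33258056640625), (151.27769470214844, 112.1459732055664), 86.29876708984375)
```

View pics/w6.png

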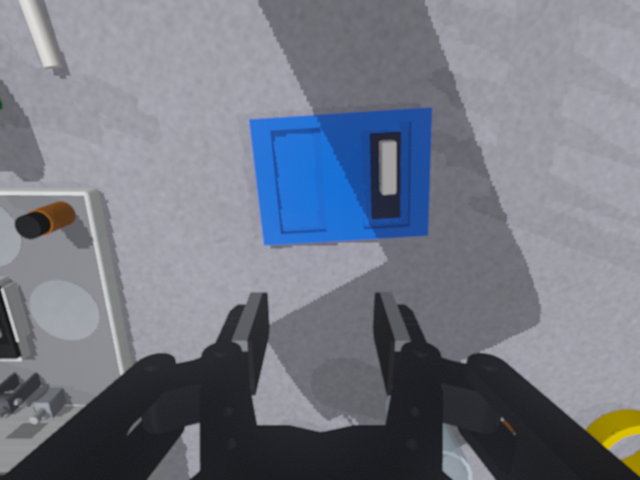

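The blue tray's corners are (431,108), (426,235), (264,244) and (249,120). It measures 151×112 mm, which matches the spec. The empty pocket is centred near (300,181). I'll return for the chip.

Call:
send_rows(
  steps=[
    [[-0.014, -0.045, 0, 0, 0, 0], [-0.017, -0.053, 0, 0, 0, 0], [-0.017, -0.053, 0, 0, 0, 0], [-0.016, -0.053, 0, 0, 0, 0], [-0.016, -0.053, 0, 0, 0, 0], [-0.016, -0.046, 0.02, 0, 0, 0], [0, 0, 0.04, 0, 0, 0], [0, 0, 0.04, 0, 0, 0], [0, 0, 0.03, 0, 0, 0], [0, 0, 0, 0, 0, 0]],
  ],
  claw=0.03,
)

```text
time: 20.82
tool_pos: [0.5487, -0.0279, 0.0842]
tcp_rot: [-0.207, -3.131, -0.0]
force: [-0.4, 0.4, 0.4]
finger_gap: 0.0303
grasp_force: 0.0
```

```bash
python3 st.py; python3 -c "
from h import *
c=snap('wrist','w7.png'); p=np.load('p.npy')
for m in [(-.032,0,.054),(.012,0,.054)]: print(m,proj(c,S(p,m)).round(1))
cv2.imwrite('pics/w7c.png',c['img'][180:420,200:440,::-1].repeat(2,0).repeat(2,1))"
```

```text
20.825 [ 0.5487 -0.0279  0.0842] [-0.0125 -0.0047] [-0.4  0.4  0.4] [-0.207 -3.131 -0.   ]
(-0.032, 0, 0.054) [329.1 261.1]
(0.012, 0, 0.054) [328.5 346.7]
```

View pics/w7c.png

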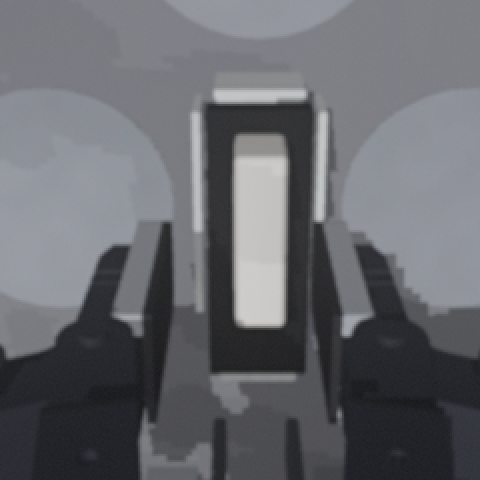

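The rib runs (233–288, 157–327) in the crop, about 5 mm to the +y side of the pads' middle. I'll correct that, lower and grip.

Call:
send_rows(
  steps=[
    [[0, 0.005, 0, 0, 0, 0], [0, 0, 0.01, 0, 0, 0], [0, 0, 0.0095, 0, 0, 0], [0, 0, 0, 0, 0, 0], [0, 0, 0, 0, 0, 0]],
  ],
)

```text
time: 21.5
tool_pos: [0.5499, -0.0218, 0.0664]
tcp_rot: [-0.205, -3.135, -0.0]
force: [0.6, -0.6, 0.5]
finger_gap: 0.03
grasp_force: 0.0
```

```bash
python3 st.py
```

```text
21.5 [ 0.5499 -0.0218  0.0664] [-0.0121  0.0015] [ 0.6 -0.6  0.5] [-0.205 -3.135 -0.   ]
```

Call:
send_rows(
  steps=[
    [[0, -0.001, 0.0015, 0, 0, 0], [0, 0, 0, 0, 0, 0], [0, 0, 0, 0, 0, 0], [0, 0, 0, 0, 0, 0], [0, 0, 0, 0, 0, 0]],
  ],
  claw=0.004,
)

```text
time: 22.12
tool_pos: [0.5499, -0.0229, 0.0651]
tcp_rot: [0.205, 3.134, -0.0]
force: [-0.6, -1.5, 4.9]
finger_gap: 0.0112
grasp_force: 30.2
```

Call:
send_rows(
  steps=[
    [[0, 0, -0.015, 0, 0, 0], [0, 0, -0.03, 0, 0, 0], [0, 0, -0.04, 0, 0, 0], [0, 0, -0.02, 0, 0, 0], [0, 0, 0, 0, 0, 0]],
  ],
)

```text
time: 22.75
tool_pos: [0.5502, -0.0228, 0.1717]
tcp_rot: [0.205, 3.132, -0.0]
force: [0.2, -0.1, -1.1]
finger_gap: 0.0107
grasp_force: 29.5
```

```bash
python3 st.py
```

```text
22.75 [ 0.5502 -0.0228  0.1717] [-0.0117  0.0006] [ 0.2 -0.1 -1.1] [ 0.205  3.132 -0.   ]
```

Call:
send_rows(
  steps=[
    [[0.018, 0.04, 0, 0, 0, 0], [0.022, 0.05, 0, 0, 0, 0], [0.022, 0.05, 0, 0, 0, 0], [0.022, 0.05, 0, 0, 0, 0], [0.022, 0.05, 0, 0, 0, 0], [0.022, 0.0434, 0, 0, 0, 0], [0, 0, 0.03, 0, 0, -0.066], [0, 0, 0.03, 0, 0, 0], [0, 0, 0.02, 0, 0, 0], [0, 0, 0, 0, 0, 0]],
  ],
)

```text
time: 24.0
tool_pos: [0.4588, 0.2745, 0.0881]
tcp_rot: [-0.102, -3.136, 0.003]
force: [0.8, 0.7, -1.3]
finger_gap: 0.011
grasp_force: 29.5
```

```bash
python3 st.py; python3 -c "
from h import *
c=snap('wrist','w8.png'); cv2.imwrite('pics/w8c.png',c['img'][120:420,120:520,::-1].repeat(2,0).repeat(2,1)); s=snap('scene','s8.png')
"
```

```text
24.0 [0.4588 0.2745 0.0881] [-0.1411  0.2833] [ 0.8  0.7 -1.3] [-1.020e-01 -3.136e+00  3.000e-03]
```

View pics/w8c.png

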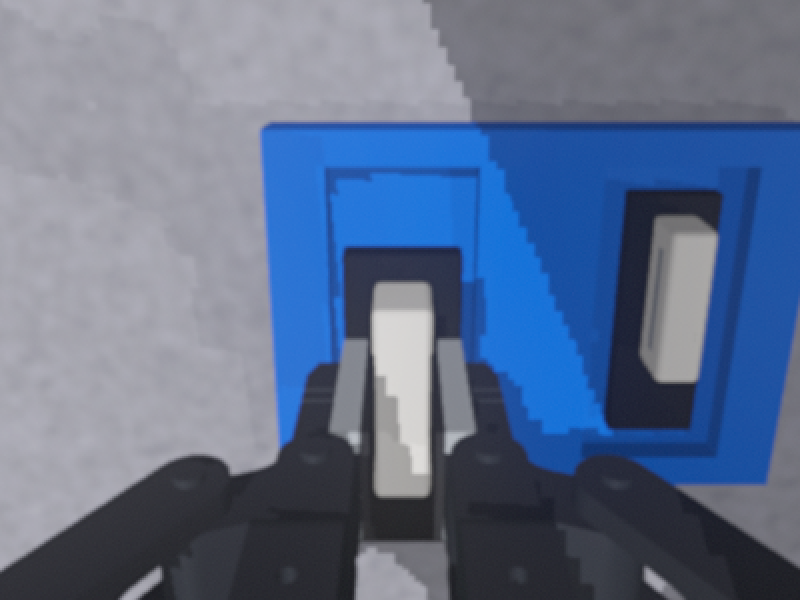

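The chip hangs square over the pocket: chip (345–460, 248–) inside pocket (327–478, 170–). Lowering it now.

Call:
send_rows(
  steps=[
    [[-0.001, 0, 0.02, 0, 0, 0], [0, 0, 0.015, 0, 0, 0], [0, 0, 0.01, 0, 0, 0], [0, 0, 0.003, 0, 0, 0], [0, 0, 0, 0, 0, 0]],
  ],
)

```text
time: 24.72
tool_pos: [0.4609, 0.2748, 0.042]
tcp_rot: [0.102, 3.14, 0.0]
force: [0.2, 0.2, 0.1]
finger_gap: 0.0107
grasp_force: 29.6
```

```bash
python3 st.py
```

```text
24.725 [0.4609 0.2748 0.042 ] [-0.1391  0.284 ] [0.2 0.2 0.1] [0.102 3.14  0.   ]
```

Call:
send_rows(
  steps=[
    [[0, 0, 0.0025, 0, 0, 0], [0, 0, 0, 0, 0, 0], [0, 0, 0, 0, 0, 0]],
  ],
  claw=0.03,
)

```text
time: 25.1
tool_pos: [0.4609, 0.2748, 0.0396]
tcp_rot: [0.102, 3.14, 0.0]
force: [-0.4, 0.4, -0.5]
finger_gap: 0.03
grasp_force: 0.0
```

Call:
send_rows(
  steps=[
    [[0, 0, -0.03, 0, 0, 0], [0, 0, -0.06, 0, 0, 0], [0, 0, -0.05, 0, 0, 0.066], [-0.026, -0.034, 0, 0, 0, 0], [-0.03, -0.04, 0, 0, 0, 0], [-0.03, -0.04, 0, 0, 0, 0], [-0.03, -0.04, 0, 0, 0, 0], [-0.03, -0.04, 0, 0, 0, 0], [-0.03, -0.04, 0, 0, 0, 0], [-0.03, -0.034, 0, 0, 0, 0]],
  ],
  claw=0.045,
)

```text
time: 26.35
tool_pos: [0.6307, -0.0196, 0.1796]
tcp_rot: [0.206, 3.135, -0.0]
force: [-0.6, 0.8, 0.2]
finger_gap: 0.045
grasp_force: 0.0
```

Call:
send_rows(
  steps=[
    [[-0.015, -0.016, 0, 0, 0, 0], [0, 0, 0, 0, 0, 0], [0, 0, 0, 0, 0, 0]],
  ],
)

```text
time: 26.72
tool_pos: [0.6422, -0.0345, 0.1793]
tcp_rot: [-0.204, -3.134, -0.0]
force: [-0.5, 0.4, 0.4]
finger_gap: 0.0452
grasp_force: 0.0
```

```bash
python3 st.py; python3 -c "
from h import *
c=snap('side','side9.png'); w=snap('wrist','w9.png'); s=snap('scene')
o=np.zeros((480,800,3),np.uint8); o[:,:400]=w['img'][:,120:520]; o[:240,400:800]=cv2.resize(c['img'][360:480,190:390],None,fx=2,fy=2); o[240:,400:]=cv2.resize(s['img'][150:270,430:630],None,fx=2,fy=2)
cv2.imwrite('pics/m9.png',o[:,:,::-1])"
```

```text
26.725 [ 0.6422 -0.0345  0.1793] [0.0811 0.001 ] [-0.5  0.4  0.4] [-0.204 -3.134 -0.   ]
```

View pics/m9.png

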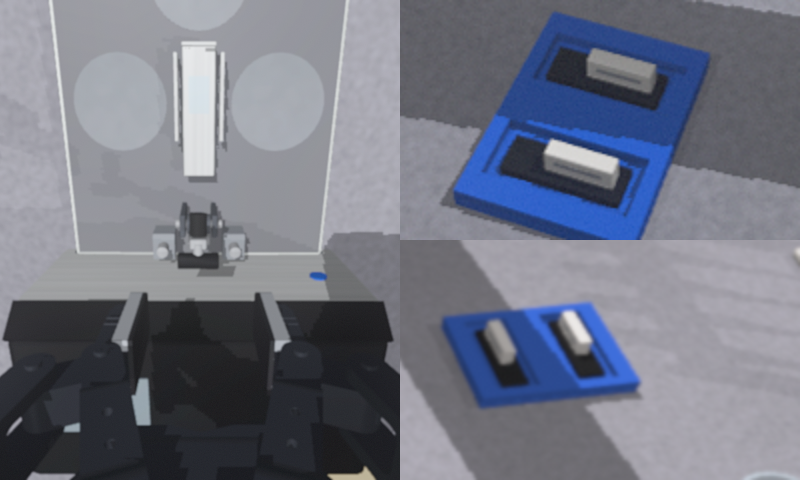

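The chip lies flat in the pocket beside its twin. The finger is still up, with its grip at (198,261) in the left panel. Next I'll lower and pinch it.

Call:
send_rows(
  steps=[
    [[-0.001, -0.001, 0.04, 0, 0, 0], [0, 0, 0.025, 0, 0, 0], [0, 0, 0.01, 0, 0, 0], [0, 0, 0, 0, 0, 0]],
  ],
)

```text
time: 27.38
tool_pos: [0.6437, -0.0363, 0.1045]
tcp_rot: [-0.205, -3.135, -0.0]
force: [0.1, -0.3, -0.4]
finger_gap: 0.0451
grasp_force: 0.0
```

Call:
send_rows(
  steps=[
    [[0, 0, 0, 0, 0, 0], [0, 0, 0, 0, 0, 0], [0, 0, 0, 0, 0, 0], [0, 0, 0, 0, 0, 0]],
  ],
  claw=0.012,
)

```text
time: 27.88
tool_pos: [0.6443, -0.0365, 0.1057]
tcp_rot: [0.205, 3.133, 0.0]
force: [-0.8, 3.2, 7.1]
finger_gap: 0.0234
grasp_force: 29.5
```

```bash
python3 st.py; python3 -c "
import numpy as np
A=[1.45,1.25,1.05,.85,.65,.45,.3,.15,.05,-.03]
P=[(75-48.1*np.cos(.296+a),52+48.1*np.sin(.296+a)) for a in A]
print(np.diff(P,axis=0).round(1).tolist())"
```

```text
27.875 [ 0.6443 -0.0365  0.1057] [ 0.0834 -0.0007] [-0.8  3.2  7.1] [0.205 3.133 0.   ]
[[-9.6, 0.7], [-9.5, -1.2], [-9.1, -3.1], [-8.3, -4.8], [-7.2, -6.4], [-4.5, -5.6], [-3.6, -6.3], [-1.9, -4.4], [-1.2, -3.7]]
```

Call:
send_rows(
  steps=[
    [[0.0096, 0, -0.0007, 0, 0, 0], [0.0095, 0, 0.0012, 0, 0, 0], [0.0091, 0, 0.0031, 0, 0, 0], [0.0083, 0, 0.0048, 0, 0, 0], [0.0072, 0, 0.0064, 0, 0, 0], [0.0045, 0, 0.0056, 0, 0, 0], [0.0036, 0, 0.0063, 0, 0, 0], [0.0019, 0, 0.0044, 0, 0, 0], [0.0008, 0, 0.0025, 0, 0, 0], [0, 0, 0, 0, 0, 0]],
  ],
)

```text
time: 29.12
tool_pos: [0.5893, -0.0292, 0.0709]
tcp_rot: [-0.205, -3.134, -0.001]
force: [-2.9, 5.2, 1.9]
finger_gap: 0.0227
grasp_force: 32.0
```

Call:
send_rows(
  steps=[
    [[0, 0, 0, 0, 0, 0], [0, 0, 0, 0, 0, 0], [0, 0, 0, 0, 0, 0]],
  ],
  claw=0.05,
)

```text
time: 29.5
tool_pos: [0.5898, -0.0298, 0.0709]
tcp_rot: [0.205, 3.135, -0.0]
force: [0.3, -0.0, -0.7]
finger_gap: 0.05
grasp_force: 0.0
```

Call:
send_rows(
  steps=[
    [[0, 0, -0.04, 0, 0, 0], [0, 0, -0.05, 0, 0, 0], [0, 0, -0.04, 0, 0, 0], [0, 0, 0, 0, 0, 0]],
  ],
  claw=0.06,
)

```text
time: 30.0
tool_pos: [0.5907, -0.0298, 0.2038]
tcp_rot: [0.205, 3.129, -0.001]
force: [0.6, -0.1, 0.6]
finger_gap: 0.0599
grasp_force: 0.0
```

```bash
python3 st.py; python3 -c "
from h import *
c=snap('side','side10.png'); w=snap('wrist'); s=snap('scene'); p=np.load('p.npy')
print(proj(w,S(p,(.029,0,.066))))
o=np.zeros((480,800,3),np.uint8); o[:,:400]=w['img'][:,120:520]; o[:240,400:800]=cv2.resize(c['img'][160:280,200:400],None,fx=2,fy=2); o[240:,400:]=cv2.resize(s['img'][180:380,100:433],(400,240))
cv2.imwrite('pics/m10.png',o[:,:,::-1])"
```

```text
30.0 [ 0.5907 -0.0298  0.2038] [ 0.0294 -0.0011] [ 0.6 -0.1  0.6] [ 2.050e-01  3.129e+00 -1.000e-03]
[321.12882547 229.58763815]
```

View pics/m10.png

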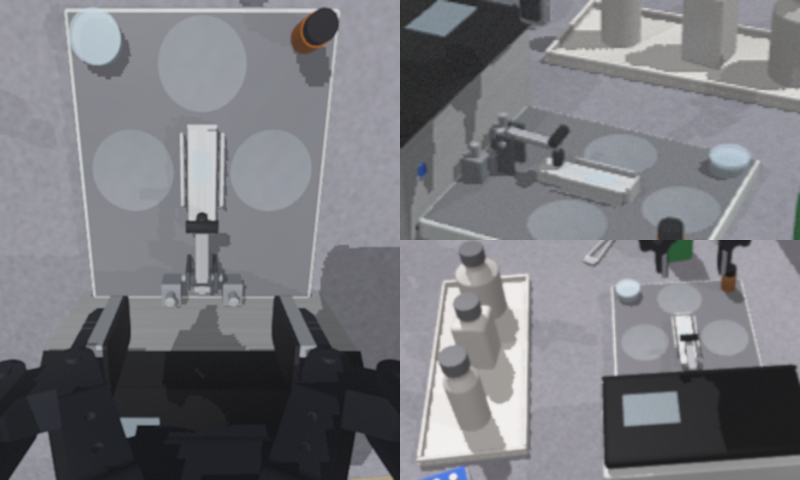

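The finger is down on the empty dock, with its grip at (202,226) as predicted. Deck places are free, the vial is standing and the bottles are in the tray. I'll put the wide bottle back first.

Call:
send_rows(
  steps=[
    [[0.022, -0.045, 0, 0, 0, 0], [0.024, -0.05, 0, 0, 0, 0], [0.024, -0.05, 0, 0, 0, 0], [0.024, -0.05, 0, 0, 0, 0], [0.02, -0.05, 0, 0, 0, 0], [0.02, -0.0398, 0, 0, 0, 0], [0, 0, 0.03, 0, 0, 0], [0, 0, 0.03, 0, 0, 0], [0, 0, 0.02, 0, 0, 0], [0, 0, 0.003, 0, 0, 0]],
  ],
  force=40,
)

```text
time: 31.4
tool_pos: [0.4189, -0.2939, 0.1157]
tcp_rot: [-0.205, -3.132, -0.004]
force: [-0.0, -0.3, 1.1]
finger_gap: 0.0601
grasp_force: 0.0
```

Call:
send_rows(
  steps=[
    [[0, 0, 0, 0, 0, 0], [0, 0, 0, 0, 0, 0]],
  ],
)

```text
time: 31.65
tool_pos: [0.4199, -0.2946, 0.1184]
tcp_rot: [0.205, 3.134, -0.001]
force: [0.6, -0.1, 0.9]
finger_gap: 0.06
grasp_force: 0.0
```

```bash
python3 st.py
```

```text
31.65 [ 0.4199 -0.2946  0.1184] [-0.1053 -0.286 ] [ 0.6 -0.1  0.9] [ 2.050e-01  3.134e+00 -1.000e-03]
```

Call:
send_rows(
  steps=[
    [[-0.0007, 0, -0.0018, 0, 0, 0], [0, 0, 0, 0, 0, 0], [0, 0, 0, 0, 0, 0], [0, 0, 0, 0, 0, 0], [0, 0, 0, 0, 0, 0]],
  ],
  claw=0.02,
)

```text
time: 32.28
tool_pos: [0.4208, -0.2946, 0.1205]
tcp_rot: [0.205, 3.133, -0.001]
force: [-1.0, 1.1, 7.9]
finger_gap: 0.0313
grasp_force: 39.0
```

Call:
send_rows(
  steps=[
    [[0, 0, -0.03, 0, 0, 0], [0, 0, -0.035, 0, 0, 0], [0, 0, -0.03, 0, 0, 0], [-0.012, 0.04, 0, 0, 0, 0], [-0.018, 0.055, 0, 0, 0, 0], [-0.018, 0.055, 0, 0, 0, 0], [-0.018, 0.055, 0, 0, 0, 0], [-0.018, 0.055, 0, 0, 0, 0], [-0.014, 0.05, 0, 0, 0, 0], [0, 0.0315, 0, 0, 0, 0]],
  ],
)

```text
time: 33.52
tool_pos: [0.5627, 0.0335, 0.2145]
tcp_rot: [0.203, 3.135, 0.0]
force: [-0.6, -0.5, -2.1]
finger_gap: 0.0318
grasp_force: 40.6
```

Call:
send_rows(
  steps=[
    [[0, 0, 0.03, 0, 0, 0], [0, 0, 0.03, 0, 0, 0], [0, 0, 0.01, 0, 0, 0], [0, 0, 0, 0, 0, 0], [0, 0, 0, 0, 0, 0]],
  ],
)

```text
time: 34.15
tool_pos: [0.5626, 0.031, 0.1457]
tcp_rot: [0.206, 3.133, -0.0]
force: [-0.3, 0.0, -2.1]
finger_gap: 0.0312
grasp_force: 40.6
```

```bash
python3 st.py
```

```text
34.15 [0.5626 0.031  0.1457] [-0.0065  0.0555] [-0.3  0.  -2.1] [ 0.206  3.133 -0.   ]
```

Call:
send_rows(
  steps=[
    [[0, 0, 0.007, 0, 0, 0], [0, 0, 0.003, 0, 0, 0], [0, 0, 0, 0, 0, 0], [0, 0, 0, 0, 0, 0]],
  ],
)

```text
time: 34.65
tool_pos: [0.5625, 0.0313, 0.1355]
tcp_rot: [0.205, 3.133, 0.0]
force: [-2.3, 0.0, 7.2]
finger_gap: 0.0316
grasp_force: 41.4
```

Call:
send_rows(
  steps=[
    [[0, 0, 0, 0, 0, 0], [0, 0, 0, 0, 0, 0], [0, 0, 0, 0, 0, 0]],
  ],
  claw=0.06,
)

```text
time: 35.02
tool_pos: [0.5621, 0.0312, 0.1345]
tcp_rot: [-0.205, -3.135, -0.0]
force: [-0.0, -0.4, -0.2]
finger_gap: 0.0596
grasp_force: 0.0
```

Call:
send_rows(
  steps=[
    [[0, 0, -0.04, 0, 0, 0], [0, 0, -0.03, 0, 0, 0], [0.001, -0.05, 0, 0, 0, 0], [0.001, -0.057, 0, 0, 0, 0], [0.001, -0.057, 0, 0, 0, 0], [0.001, -0.057, 0, 0, 0, 0], [0.001, -0.057, 0, 0, 0, 0], [0, -0.0578, 0, 0, 0, 0], [0, 0, 0.04, 0, 0, 0], [0, 0, 0.03, 0, 0, 0]],
  ],
)

```text
time: 36.28
tool_pos: [0.5127, -0.3018, 0.1332]
tcp_rot: [-0.208, -3.134, -0.0]
force: [0.5, -0.2, 0.0]
finger_gap: 0.0601
grasp_force: 0.0
```

Call:
send_rows(
  steps=[
    [[0, 0, 0.02, 0, 0, 0], [0, 0, 0, 0, 0, 0], [0, 0, 0, 0, 0, 0]],
  ],
)

```text
time: 36.65
tool_pos: [0.5137, -0.3013, 0.1154]
tcp_rot: [0.205, 3.134, -0.001]
force: [0.6, 0.4, 0.6]
finger_gap: 0.0604
grasp_force: 0.0
```

```bash
python3 st.py
```

```text
36.65 [ 0.5137 -0.3013  0.1154] [-0.0115 -0.2803] [0.6 0.4 0.6] [ 2.050e-01  3.134e+00 -1.000e-03]
```

Call:
send_rows(
  steps=[
    [[0, 0, 0.0015, 0, 0, 0], [0, 0, 0, 0, 0, 0], [0, 0, 0, 0, 0, 0], [0, 0, 0, 0, 0, 0], [0, 0, 0, 0, 0, 0]],
  ],
  claw=0.02,
)

```text
time: 37.28
tool_pos: [0.5136, -0.3013, 0.1139]
tcp_rot: [0.205, 3.134, -0.001]
force: [-0.2, -1.0, 6.4]
finger_gap: 0.0316
grasp_force: 39.9
```

Call:
send_rows(
  steps=[
    [[0, 0, -0.03, 0, 0, 0], [0, 0, -0.035, 0, 0, 0], [0.008, 0.03, 0, 0, 0, 0], [0.014, 0.05, 0, 0, 0, 0], [0.014, 0.05, 0, 0, 0, 0], [0.014, 0.05, 0, 0, 0, 0], [0.014, 0.05, 0, 0, 0, 0], [0.0098, 0.05, 0, 0, 0, 0], [0, 0, 0.02, 0, 0, 0], [0, 0, 0.02, 0, 0, 0]],
  ],
)

```text
time: 38.52
tool_pos: [0.4766, -0.013, 0.1378]
tcp_rot: [0.203, 3.134, -0.0]
force: [0.5, -0.0, -2.2]
finger_gap: 0.0315
grasp_force: 40.9
```

Call:
send_rows(
  steps=[
    [[0, 0, 0.007, 0, 0, 0], [0, 0, 0, 0, 0, 0], [0, 0, 0, 0, 0, 0]],
  ],
)

```text
time: 38.9
tool_pos: [0.477, -0.014, 0.1317]
tcp_rot: [0.206, 3.134, -0.0]
force: [0.2, -0.4, -2.1]
finger_gap: 0.0316
grasp_force: 40.9
```

```bash
python3 st.py
```

```text
38.9 [ 0.477  -0.014   0.1317] [-0.0855 -0.0003] [ 0.2 -0.4 -2.1] [ 0.206  3.134 -0.   ]
```

Call:
send_rows(
  steps=[
    [[0, 0, 0.003, 0, 0, 0], [0, 0, 0, 0, 0, 0], [0, 0, 0, 0, 0, 0]],
  ],
)

```text
time: 39.28
tool_pos: [0.4772, -0.0141, 0.1289]
tcp_rot: [0.206, 3.133, -0.0]
force: [-0.7, -1.5, 5.9]
finger_gap: 0.0315
grasp_force: 41.8
```

Call:
send_rows(
  steps=[
    [[0, 0, 0, 0, 0, 0], [0, 0, 0, 0, 0, 0], [0, 0, 0, 0, 0, 0]],
  ],
  claw=0.06,
)

```text
time: 39.65
tool_pos: [0.4767, -0.0138, 0.1281]
tcp_rot: [0.205, 3.135, -0.0]
force: [-0.1, -0.2, -0.5]
finger_gap: 0.0598
grasp_force: 0.0
```

Call:
send_rows(
  steps=[
    [[0, 0, -0.04, 0, 0, 0], [0, 0, -0.04, 0, 0, 0], [-0.026, -0.039, 0, 0, 0, 0], [-0.03, -0.048, 0, 0, 0, 0], [-0.03, -0.048, 0, 0, 0, 0], [-0.03, -0.048, 0, 0, 0, 0], [-0.03, -0.048, 0, 0, 0, 0], [-0.03, -0.048, 0, 0, 0, 0], [0, 0, 0.04, 0, 0, 0], [0, 0, 0.03, 0, 0, 0]],
  ],
)

```text
time: 40.9
tool_pos: [0.6144, -0.3139, 0.1362]
tcp_rot: [-0.207, -3.134, -0.001]
force: [1.0, 0.5, -0.0]
finger_gap: 0.0596
grasp_force: 0.0
```

Call:
send_rows(
  steps=[
    [[0, 0, 0.01, 0, 0, 0], [0, 0, 0, 0, 0, 0], [0, 0, 0, 0, 0, 0]],
  ],
)

```text
time: 41.28
tool_pos: [0.6154, -0.3136, 0.1296]
tcp_rot: [0.205, 3.133, -0.002]
force: [0.1, -0.6, -0.3]
finger_gap: 0.0601
grasp_force: 0.0
```

```bash
python3 st.py
```

```text
41.275 [ 0.6154 -0.3136  0.1296] [ 0.0909 -0.2792] [ 0.1 -0.6 -0.3] [ 2.050e-01  3.133e+00 -2.000e-03]
```

Call:
send_rows(
  steps=[
    [[0, 0, 0.003, 0, 0, 0], [0, 0, 0, 0, 0, 0], [0, 0, 0, 0, 0, 0], [0, 0, 0, 0, 0, 0], [0, 0, 0, 0, 0, 0]],
  ],
  claw=0.02,
)

```text
time: 41.9
tool_pos: [0.6151, -0.3136, 0.1257]
tcp_rot: [0.205, 3.134, -0.001]
force: [-0.5, -0.2, 6.2]
finger_gap: 0.0319
grasp_force: 40.1
```

Call:
send_rows(
  steps=[
    [[0, 0, -0.03, 0, 0, 0], [0, 0, -0.035, 0, 0, 0], [0.01, 0.025, 0, 0, 0, 0], [0.02, 0.05, 0, 0, 0, 0], [0.02, 0.05, 0, 0, 0, 0], [0.02, 0.05, 0, 0, 0, 0], [0.0164, 0.03, 0, 0, 0, 0], [0.01, 0.0197, 0, 0, 0, 0], [0, 0, 0.02, 0, 0, 0], [0, 0, 0.02, 0, 0, 0]],
  ],
)

```text
time: 43.15
tool_pos: [0.5487, -0.0781, 0.1497]
tcp_rot: [0.205, 3.134, -0.0]
force: [-0.2, 0.3, -2.2]
finger_gap: 0.0318
grasp_force: 40.2
```

Call:
send_rows(
  steps=[
    [[0, 0, 0.007, 0, 0, 0], [0, 0, 0, 0, 0, 0], [0, 0, 0, 0, 0, 0]],
  ],
)

```text
time: 43.52
tool_pos: [0.5489, -0.0783, 0.1437]
tcp_rot: [0.206, 3.134, -0.0]
force: [0.2, -0.1, -1.4]
finger_gap: 0.0318
grasp_force: 40.2
```

```bash
python3 st.py
```

```text
43.525 [ 0.5489 -0.0783  0.1437] [-0.0058 -0.0546] [ 0.2 -0.1 -1.4] [ 0.206  3.134 -0.   ]
```

Now I'll set it down, release, and back off toward the robot and up so the deck can be inspected.

Call:
send_rows(
  steps=[
    [[0, 0, 0.003, 0, 0, 0], [0, 0, 0, 0, 0, 0], [0, 0, 0, 0, 0, 0]],
  ],
)

```text
time: 43.9
tool_pos: [0.5489, -0.0782, 0.1407]
tcp_rot: [0.205, 3.133, -0.001]
force: [-0.3, -1.2, 5.5]
finger_gap: 0.0316
grasp_force: 40.8
```

Call:
send_rows(
  steps=[
    [[0, 0, 0, 0, 0, 0], [0, 0, 0, 0, 0, 0], [0, 0, 0, 0, 0, 0]],
  ],
  claw=0.06,
)

```text
time: 44.28
tool_pos: [0.5485, -0.078, 0.14]
tcp_rot: [-0.205, -3.135, -0.0]
force: [-0.7, -0.1, -0.3]
finger_gap: 0.06
grasp_force: 0.0
```

Call:
send_rows(
  steps=[
    [[0, 0, -0.04, 0, 0, 0], [0, 0, -0.05, 0, 0, 0], [0, 0.02, -0.05, 0, 0, 0], [-0.02, 0.03, -0.01, 0, 0, 0], [-0.02, 0.004, 0, 0, 0, 0], [0, 0, 0, 0, 0, 0], [0, 0, 0, 0, 0, 0]],
  ],
)

```text
time: 45.15
tool_pos: [0.5945, -0.0299, 0.2896]
tcp_rot: [-0.206, -3.134, -0.0]
force: [-0.4, 0.0, -0.1]
finger_gap: 0.0601
grasp_force: 0.0
```

```bash
python3 st.py; python3 -c "
from h import *
w=snap('wrist','w11.png'); s=snap('scene'); c=snap('side'); p=np.load('p.npy')
for m in [(-.084,0,.132),(-.005,-.056,.146),(-.005,.056,.138)]: print(proj(w,S(p,m)).round(1)-[120,0],S(p,m))
o=np.zeros((480,800,3),np.uint8); o[:,:400]=w['img'][:,120:520]; o[:240,400:800]=cv2.resize(c['img'][160:320,180:447],(400,240)); o[240:,400:]=cv2.resize(s['img'][120:360,220:620],(400,240))
cv2.imwrite('pics/m11.png',o[:,:,::-1])"
```

```text
45.15 [ 0.5945 -0.0299  0.2896] [ 0.0332 -0.0007] [-0.4  0.  -0.1] [-0.206 -3.134 -0.   ]
[200.6  56.2] [ 0.47845175 -0.01387762  0.132     ]
[122.  175.4] [ 0.54944133 -0.07973716  0.146     ]
[276.9 173.6] [0.56410258 0.03129908 0.138     ]
```

View pics/m11.png

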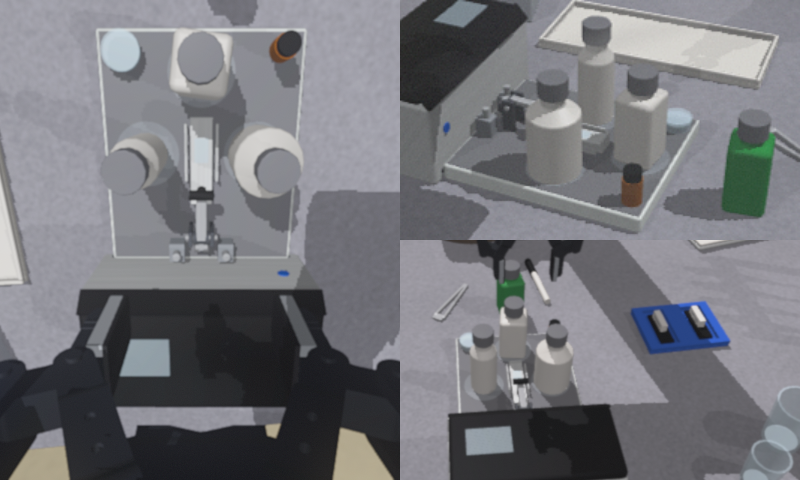

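The view matches the start: caps at (200,57), (127,172) and (279,171). All bottles and the vial stand upright, the finger is down and the chip is in its pocket.

```bash
python3 -c "
from bench import arm
print(arm.finish_job())"
```

```text
the job is handed in; nothing more can be done
None
```

I handed the job in after about 45 s of robot time, but no verdict came back. The final pictures show the chip flat in the empty pocket, the finger down on the empty dock, each bottle back on its place to within a few millimetres, and all bottles and the vial upright.

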